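# Turn the drained beaker right way up onto the stirrer

### The job

The clean beaker stands upside down on the blue ribbed draining mat; make it ready for use on the magnetic stirrer. Lay it on its side lengthwise in the middle of the cradle's two steel rails and let go so that you can change your grip; then take it again and stand it mouth-up in the middle of the stirrer's round plate, setting it down rather than dropping it. Leave the amber bottle, the swab tube and the blue marker just behind the work where they are.

Things in the scene. Friction and masses are not known exactly. Their poses are not given: they have to be found in the camera images.
- beaker_mid (a point): Translucent plastic beaker, loose, 45 g, 76 mm tall, tapered: outside diameter 56 mm at the closed base, 60 at mid-height (grip across it here, 10 to 15 N), 64 at the open mouth. Point: on its axis, 38 mm from base and mouth. z axis runs from base to mouth: straight down at the start (mouth-down, near the mat's middle), level in the cradle, straight up at the end.
- drain_mat: Blue square ribbed draining mat, 130 x 130 x 6 mm, fixed. Origin at the centre of its underside, z up; the rib tops are 6 mm above it.
- cradle_seat (a point): Fixed cradle: two level steel rails (10 mm thick, 100 long, centres 40 apart, tops 45 above the worktop) along this point's y axis, over a black base 85 x 120 x 8 mm; z up. Point: 68.7 mm above the worktop, where the mid-point of a beaker lying centred on the rails comes (axis along y, mouth to either end, about 4 degrees off level). Its sides stay free for fingers to 20 mm below its axis.
- stirrer_plate (a point): Low grey magnetic stirrer, fixed: housing 130 (x) x 150 (y) mm, its top 44 mm above the worktop, black knob on the front (-x) face, and a flat round white-faced plate of 115 mm diameter on top. Point: centre of the plate's top surface, 50 mm above the worktop, z up. The beaker's base must stand on this surface.
- bottle_mid (a point): Small amber bottle with a black cap, 46 x 46 x 88 mm, standing loose behind the work; leave it alone. The point is at its centre, half-way up.
- swab_mid (a point): Clear swab tube with a red cap, 95 mm long, 20 mm high, lying loose behind the work; leave it alone. The point is at its centre.
- marker_mid (a point): Blue and white marker pen, about 140 mm long, 14 mm high, lying loose behind the work; leave it alone. The point is at its centre.

How it is judged:
By the outcome, as a careful person would: the job done as asked, in the order asked, and still so for the second after the job is handed in, with the robot touching nothing.
It also fails if it takes over 56 s, if anything falls off the work surface, if the arm or the gripper's body presses on something with over 40 N, if the wrist force passes 120 N, or if a joint passes its speed limit or range.

### The arm

A 6-joint arm with a two-finger parallel gripper is mounted at the origin on a cart in front of the work surface, level with it; the furniture and walls round the work are solid. World frame = base frame: x ahead of the robot, y to its left, z up, the work surface at z = 0. Lengths are in m, angles in rad, forces in N, time in s.
With the tool pointing down it reaches from about 0.225 to 0.875 m from the base axis. Payload 3.4 kg.
Tool frame: the origin (TCP) lies at the very end of the fingers, on their centre line; the grasp point (between the pads) lies 19 mm behind it; z points along the fingers, y is the direction in which the jaws open and shut (so a half turn about z gives the same grasp; the last joint's range is limited). The gripper opens to 85 mm and grips with 20 to 120 N. Pads are 22 mm wide; open, the fingers measure 114 mm over their backs; the gripper's body (76 mm by 85 mm) begins 54 mm behind the grasp point. The pads swing forward as they close: fully open they stand 13 mm farther back than shut.
Start: joints at [-1.43, 0.276, 1.505, -0, 1.361, -0.121], TCP at [0.149, -0.555, 0.231] pointing down, gripper open.
Joint ranges: [-2.89, 2.89], [-0.75, 2.08], [0.22, 2.7], [-1.18, 4.32], [0.11, 2.71], [-2.7, 2.7]. Speed limits (rad/s): [2.57, 2.57, 3.14, 3.14, 3.14, 3.14].

### API

Orientations are given as a unit quaternion [w, x, y, z].
In Python, from rig import telemetry, imaging, manip, finder gives the robot as it stands.
- The arm moves only by the tool arm_command, never from a script. Its argument "steps" is a list of rows, each a list of 3 entries, a list of its own where there are three numbers: the turn, a rotation vector about the world's x, y, z in rad, then the shift along the world's x, y, z in mm, then the closure in counts, from 0 (fully open) to 255 (shut). In form: [[[rx, ry, rz], [dx, dy, dz], grip], ...]. A call has 1 to 20 rows; each row shifts and turns the commanded pose from where the row before left it; what a row does not reach is not made up. A row lasts 1/8 s, in which the tool goes at most 62.5 mm and 10.7 degrees, less where a joint would pass 70% of its speed; a pose out of reach is approached as far as the arm can. A call is refused whole if a number of a shift passes 62.5 or a number of a turn 0.188, either way. A call with a gripper value outside its range is refused whole. The fingers move at their own pace and stop on an object; "newtons" is the grip in N (left out, the last holds). Time passes only in rows, so rows that do not move let the fingers close. It gives the time, the measured TCP pose, the force and the opening at its end, in the units of the state.
- telemetry.get_state(): the state, without advancing time (a new reading comes with each control period).
- imaging.get_image(name): name is "scene" or "top" or "wrist"; returns the picture (480x640x3 uint8, blue, green, red); there is no depth.
- imaging.camera_params(name): a dict with "intrinsics" (3x3 intrinsics, pixels), "D" ([k1, k2, p1, p2, k3] as OpenCV has them; the pictures are not rectified), "R" (3x3) and "t" (3): a world point X has camera coordinates R X + t. Camera axes: x right, y down, z forward; pixel columns grow to the right and rows downward; lengths in m; the calibration is good to about 2 mm. A picture is of the moment at which its call begins: read the wrist's pose just before it. camera_params takes no time and is no camera call; for the wrist camera it gives the pose at the moment of the call.
- manip.sign_off(): hands the job in, once; it reports no verdict.
Trained networks look in the newest picture that a camera, given by its name, has taken for a name from the list of things; names that differ only in an ending like _2 or _b are one class to them, and where a whole thing is asked for, a point or a joint stands for the part that bears it (a point fixed in the world has none). Each returns a list of dicts, best first, with "score" (0 to 1); they miss things now and then, are a little off and sometimes report something else, mostly with a low value. They report only what shows in the picture. A call takes as long as a camera call.
- finder.cut_out(camera, thing): "pixels" (480x640 bool, what is visible of it) and "extent" ([left, top, width, height] in pixels, round what is visible of it).
The state is a dict: "clock": time; "qpos": joint angles; "qd": joint speeds; "effort": joint torques, N m; "position": TCP position; "ee_rot": TCP orientation; "contact_force": force on the tool from outside, world axes, zero at the start; "moment": the same for the moment, N m; "width": finger opening in m.
Only numpy, scipy, OpenCV 4.12 (cv2) and the standard library are available. Lean on these libraries where they do the work, as an engineer would, in place of code of your own. Each camera call takes 0.05 s, during which the arm holds its last target.

## Working session

There is one attempt and no reset: what is moved stays moved. The work goes in short steps, Python scripts to look and compute and a tool call to move; the robot and the scene stay as the last step left them, time stands still between calls to the robot, and variables do not carry over. Pictures are saved under pics/ and viewed, and the job is handed in when it is done.

Besides the shell and the picture viewer there is one more tool, called after "Request:" as name(argument=value, ...) on one line, values as JSON. arm_command: Moves the arm, as the interface text tells. Its arguments: {"type":"object","properties":{"steps":{"type":"array"},"newtons":{"type":"number"}},"required":["steps"]}

```bash
mkdir -p pics; ls; python3 - <<'E'
from rig import telemetry, imaging, manip, finder
import cv2, numpy as np
s=telemetry.get_state(); print(s)
for n in ["scene","top"]:
    im=imaging.get_image(n); cv2.imwrite(f"pics/{n}0.png",im); p=imaging.camera_params(n)
    print(n,{k:np.round(v,4).tolist() for k,v in p.items()})
E
```

```text
pics
{'clock': 0.0, 'qpos': array([-1.42999251e+00,  2.76580865e-01,  1.50612496e+00,  1.36933786e-05,
        1.36067207e+00, -1.21006666e-01]), 'qd': array([ 0.00205334, -0.00071048,  0.00055666,  0.00134432, -0.00178091,
       -0.00014123]), 'effort': array([ 1.81394174e-03, -4.16767359e+01, -2.45807004e+01, -5.92398756e-04,
        1.10288960e-02, -1.66047391e-05]), 'position': array([ 0.14875012, -0.55489298,  0.23045101]), 'ee_rot': array([-8.92642992e-04,  9.91443930e-01,  1.30530217e-01, -2.14103483e-06]), 'contact_force': array([ 0.39491414,  0.22052194, -0.47323682]), 'moment': array([ 0.01171436,  0.03476512, -0.00174951]), 'width': 0.08504697783638915}
scene {'intrinsics': [[452.7169, 0.0, 321.2577], [0.0, 452.7169, 243.1296], [0.0, 0.0, 1.0]], 'D': [-0.0106, 0.0, 0.0, 0.0, 0.0], 'R': [[-0.686, -0.7275, -0.0099], [-0.5215, 0.5011, -0.6906], [0.5074, -0.4686, -0.7232]], 't': [0.3936, 0.3788, 0.6672]}
top {'intrinsics': [[535.2375, 0.0, 311.8748], [0.0, 535.2375, 240.0251], [0.0, 0.0, 1.0]], 'D': [0.0311, 0.0, 0.0, 0.0, 0.0], 'R': [[-0.0069, -1.0, 0.0013], [-0.9754, 0.0064, -0.2205], [0.2205, -0.0027, -0.9754]], 't': [-0.0661, 0.6127, 0.9162]}
```

View pics/scene0.png

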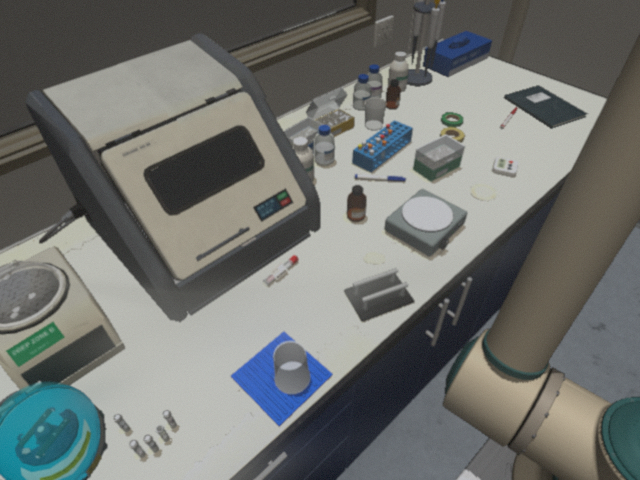

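View pics/top0.png

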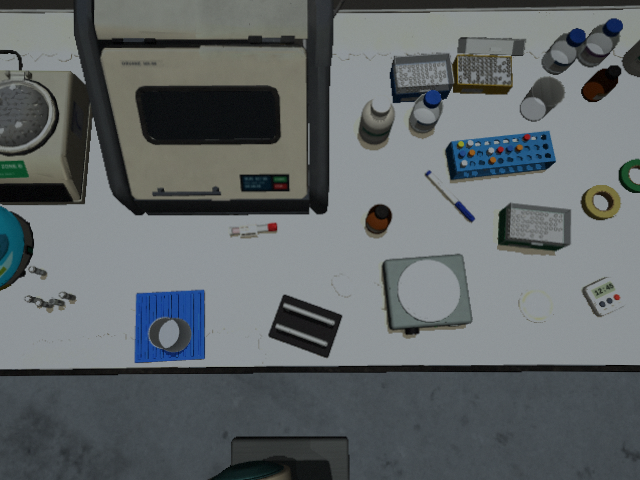

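The top view shows the mat with the beaker at about (170,334), the cradle at about (305,325) with its rails slanting, and the plate at about (430,291). Bottle, swab and marker lie above them in the picture. Next I'll measure these.

```bash
cat > h.py <<'E'
from rig import telemetry, imaging, manip, finder
import cv2, numpy as np
def ray(cam,uv):
    p=imaging.camera_params(cam); R=np.array(p["R"]);t=np.array(p["t"])
    q=cv2.undistortPoints(np.array(uv,float).reshape(-1,1,2),np.array(p["intrinsics"]),np.array(p["D"])).reshape(-1,2)
    d=np.c_[q,np.ones(len(q))]@R
    return -R.T@t,d
def onplane(cam,uv,z):
    o,d=ray(cam,uv); s=(z-o[2])/d[:,2]; return o+d*s[:,None]
def proj(cam,X):
    p=imaging.camera_params(cam); R=np.array(p["R"])
    return cv2.projectPoints(np.array(X,float).reshape(-1,1,3),cv2.Rodrigues(R)[0],np.array(p["t"],float),np.array(p["intrinsics"]),np.array(p["D"]))[0].reshape(-1,2)
E
python3 - <<'E'
from h import *
ims={}
for cam in ["top","scene"]:
    im=imaging.get_image(cam)
    out=im.copy()
    for th in ["beaker_mid","drain_mat","cradle_seat","stirrer_plate"]+(["bottle_mid","swab_mid","marker_mid"] if cam=="top" else []):
        r=finder.cut_out(cam,th)
        if not r: print(cam,th,"none"); continue
        m=np.array(r[0]["pixels"]); np.save(f"{cam}_{th}.npy",m)
        ys,xs=np.nonzero(m)
        print(cam,th,[round(a["score"],2) for a in r],r[0]["extent"],xs.mean().round(1),ys.mean().round(1))
        c,_=cv2.findContours(m.astype(np.uint8),cv2.RETR_EXTERNAL,cv2.CHAIN_APPROX_NONE)
        cv2.drawContours(out,c,-1,(0,0,255),1)
    cv2.imwrite(f"pics/{cam}_seg.png",out)
    ims[cam]=im; cv2.imwrite(f"{cam}_a.png",im)
a=cv2.resize(ims["top"][240:380,110:510],None,fx=2,fy=2,interpolation=cv2.INTER_CUBIC); cv2.imwrite("pics/topcrop.png",a)
print(telemetry.get_state()["clock"])
E
```

```text
top beaker_mid [0.57] [147.1, 317.2, 45.8, 33.8] 169.5 333.7
top drain_mat [0.68] [134.5, 290.2, 71.6, 73.5] 169.7 323.8
top cradle_seat [0.73] [267.5, 296.4, 77.0, 61.6] 304.5 325.8
top stirrer_plate [0.97, 0.4] [384.2, 255.3, 87.8, 79.9] 425.8 292.8
top bottle_mid [0.68] [366.2, 202.4, 23.3, 33.2] 377.7 219.4
top swab_mid [0.92] [229.7, 224.9, 45.2, 14.7] 252.2 229.6
top marker_mid [0.93] [425.3, 172.7, 49.3, 49.6] 450.0 195.3
scene beaker_mid [0.93] [272.3, 339.3, 38.4, 55.2] 291.1 367.3
scene drain_mat [0.89] [230.8, 333.0, 102.5, 93.9] 276.8 382.6
scene cradle_seat [0.28] [346.2, 184.9, 22.5, 36.0] 356.5 204.1
scene stirrer_plate [0.79] [382.6, 187.5, 88.3, 70.4] 425.6 222.1
0.75
```

View pics/topcrop.png

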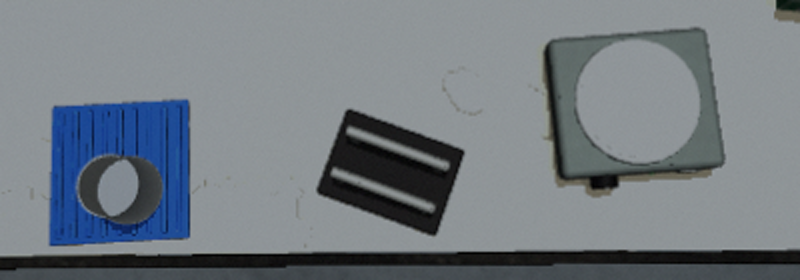

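View pics/top_seg.png

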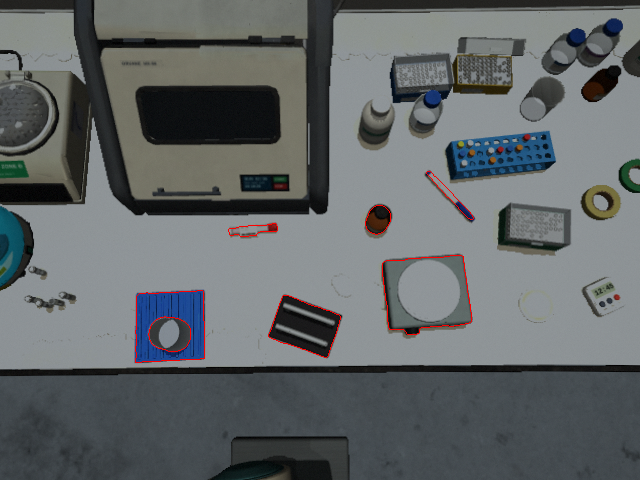

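```bash
cat > fit.py <<'E'
from h import *
from scipy.optimize import minimize
def sil(cam,X):
    u=proj(cam,X); m=np.zeros((480*4,640*4),np.uint8)
    h=cv2.convexHull((u*4+1.5).astype(np.float32)).astype(np.int32); cv2.fillConvexPoly(m,h,1)
    return cv2.resize(m.astype(np.float32),(640,480),interpolation=cv2.INTER_AREA)
def fr(p,ax,rb=.028,rm=.032,h=.076):
    ax=np.array(ax,float)/np.linalg.norm(ax); a=np.cross(ax,[.3,.5,.7] ); a/=np.linalg.norm(a); b=np.cross(ax,a)
    th=np.linspace(0,2*np.pi,72); c=np.cos(th)[:,None]*a+np.sin(th)[:,None]*b
    return np.vstack([p-ax*h/2+rb*c,p+ax*h/2+rm*c])
def iou(a,b): return np.minimum(a,b).sum()/np.maximum(a,b).sum()
def opt(f,x0,d):
    sx=np.array([x0]+[np.array(x0)+np.eye(len(x0))[i]*d[i] for i in range(len(x0))])
    r=minimize(f,x0,method="Nelder-Mead",options=dict(initial_simplex=sx,xatol=1e-5,fatol=1e-5)); return r.x,-r.fun
E
python3 - <<'E'
from fit import *
M={(c,t):np.load(f"{c}_{t}.npy").astype(np.float32) for c in["top","scene"] for t in["beaker_mid"]}
for cams in (["top"],["scene"],["top","scene"]):
    f=lambda v:-np.mean([iou(sil(c,fr(np.array([v[0],v[1],.044]),[0,0,-1])),M[c,"beaker_mid"]) for c in cams])
    x0=onplane("top",[[169.5,333.7]],.044)[0]
    print("beaker",cams,opt(f,x0[:2],[.006,.006]))
def box(v,sx,sy,z0,z1):
    c,s=np.cos(v[2]),np.sin(v[2]); P=np.array([[a,b] for a in(-sx/2,sx/2) for b in(-sy/2,sy/2)])@np.array([[c,s],[-s,c]])+v[:2]
    return np.vstack([np.c_[P,np.full(4,z)] for z in(z0,z1)])
m=np.load("top_cradle_seat.npy").astype(np.float32)
x0=onplane("top",[[304.5,325.8]],.008)[0]
def cr(v): return box(v,.085,.12,0,.008)
for y0 in(-.3,.3): print("cradle base only",opt(lambda v:-iou(sil("top",cr(v)),m),[*x0[:2],y0],[.005,.005,.1]))
m=np.load("top_drain_mat.npy").astype(np.float32);x0=onplane("top",[[169.7,326]],.003)[0]
print("mat",opt(lambda v:-iou(sil("top",box(v,.13,.13,0,.006)),m),[*x0[:2],0.02],[.005,.005,.1]))
# plate
for cam in["top","scene"]:
    im=cv2.imread(f"{cam}_a.png"); m=np.load(f"{cam}_stirrer_plate.npy"); g=im.min(2)
    w=((g>165)&m).astype(np.uint8); n,l,st,ce=cv2.connectedComponentsWithStats(w); k=1+np.argmax(st[1:,4]); w=(l==k).astype(np.float32)
    x0=onplane(cam,[ce[k]],.05)[0]
    th=np.linspace(0,6.283,72)
    print("plate",cam,ce[k],x0,opt(lambda v:-iou(sil(cam,np.c_[v[0]+v[2]*np.cos(th),v[1]+v[2]*np.sin(th),np.full(72,.05)]),w),[*x0[:2],.055],[.004,.004,.003]))
m=np.load("top_stirrer_plate.npy").astype(np.float32)
print("house",opt(lambda v:-iou(sil("top",box(v,.13,.15,0,.044)),m),[x0[0],x0[1],0.05],[.005,.005,.1]))
for t,z in (("bottle_mid",.044),("swab_mid",.01),("marker_mid",.007)):
    ys,xs=np.nonzero(np.load(f"top_{t}.npy")); print(t,onplane("top",[[xs.mean(),ys.mean()]],z)[0])
# rails from top: bright within base
im=cv2.imread("top_a.png"); m=np.load("top_cradle_seat.npy"); g=cv2.cvtColor(im,6)
w=((g>110)&cv2.erode(m.astype(np.uint8),np.ones((5,5))).astype(bool)).astype(np.uint8); n,l,st,ce=cv2.connectedComponentsWithStats(w)
for k in range(1,n):
    if st[k,4]>60:
        ys,xs=np.nonzero(l==k); P=onplane("top",np.c_[xs,ys],.043); c=P.mean(0); u,s,vt=np.linalg.svd(P[:,:2]-c[:2],full_matrices=False); e=(P[:,:2]-c[:2])@vt[0]
        print("rail",st[k],c,vt[0],np.ptp(e), c[:2]+vt[0]*(e.max()+e.min())/2)
E
```

```text
beaker ['top'] (array([0.44624052, 0.18887268]), np.float64(0.9481034874916077))
beaker ['scene'] (array([0.44651909, 0.19000458]), np.float64(0.9659352898597717))
beaker ['top', 'scene'] (array([0.44625061, 0.18967603]), np.float64(0.9533324241638184))
cradle base only (array([ 0.4603439 , -0.05565578, -0.34416584]), np.float64(0.9727718830108643))
cradle base only (array([ 0.46047941, -0.05572403, -0.34765567]), np.float64(0.973147988319397))
mat (array([0.46279088, 0.19901495, 0.04827201]), np.float64(0.7312696576118469))Traceback (most recent call last):
  File "<stdin>", line 19, in <module>
    return _wrapfunc(a, 'argmax', axis=axis, out=out, **kwds)
    return bound(*args, **kwds)
ValueError: attempt to get argmax of an empty sequence
```

```bash
python3 - <<'E'
from fit import *
def box(v,sx,sy,z0,z1):
    c,s=np.cos(v[2]),np.sin(v[2]); P=np.array([[a,b] for a in(-sx/2,sx/2) for b in(-sy/2,sy/2)])@np.array([[c,s],[-s,c]])+v[:2]
    return np.vstack([np.c_[P,np.full(4,z)] for z in(z0,z1)])
for cam in["top","scene"]:
    im=cv2.imread(f"{cam}_a.png"); m=np.load(f"{cam}_stirrer_plate.npy"); g=im.min(2)
    T,_=cv2.threshold(g[m].reshape(-1,1),0,255,cv2.THRESH_OTSU); print("T",T)
    w=((g>T)&m).astype(np.uint8); n,l,st,ce=cv2.connectedComponentsWithStats(w); k=1+np.argmax(st[1:,4]); w=(l==k).astype(np.float32)
    x0=onplane(cam,[ce[k]],.05)[0]
    th=np.linspace(0,6.283,72)
    print("plate",cam,ce[k],x0,opt(lambda v:-iou(sil(cam,np.c_[v[0]+v[2]*np.cos(th),v[1]+v[2]*np.sin(th),np.full(72,.05)]),w),[*x0[:2],.055],[.004,.004,.003]))
m=np.load("top_stirrer_plate.npy").astype(np.float32)
print("house",opt(lambda v:-iou(sil("top",box(v,.13,.15,0,.044)),m),[x0[0],x0[1],0.05],[.005,.005,.1]))
for t,z in (("bottle_mid",.044),("swab_mid",.01),("marker_mid",.007)):
    ys,xs=np.nonzero(np.load(f"top_{t}.npy")); print(t,onplane("top",[[xs.mean(),ys.mean()]],z)[0])
# rails from top: bright within base
im=cv2.imread("top_a.png"); m=np.load("top_cradle_seat.npy"); g=cv2.cvtColor(im,6)
w=((g>95)&cv2.erode(m.astype(np.uint8),np.ones((5,5))).astype(bool)).astype(np.uint8); n,l,st,ce=cv2.connectedComponentsWithStats(w)
for k in range(1,n):
    if st[k,4]>60:
        ys,xs=np.nonzero(l==k); P=onplane("top",np.c_[xs,ys],.043); c=P.mean(0); u,s,vt=np.linalg.svd(P[:,:2]-c[:2],full_matrices=False); e=(P[:,:2]-c[:2])@vt[0]
        print("rail",st[k],c,vt[0],np.ptp(e), c[:2]+vt[0]*(e.max()+e.min())/2)
E
```

```text
T 111.0
plate top [428.65458141 290.00725115] [ 0.52100555 -0.28376937  0.05      ] (array([ 0.52145081, -0.28392192,  0.05680373]), np.float64(0.9839576482772827))
T 140.0
plate scene [427.10114778 212.81635581] [ 0.52141935 -0.28170729  0.05      ] (array([ 0.52290786, -0.28324661,  0.05771746]), np.float64(0.9740098714828491))
house (array([ 0.51952972, -0.28327223,  0.07592758]), np.float64(0.9516390562057495))
bottle_mid [ 0.65718347 -0.19576637  0.044     ]
swab_mid [0.64717932 0.04638422 0.01      ]
marker_mid [ 0.71555988 -0.34608827  0.007     ]
rail [283 304  51  21 191] [ 0.48022747 -0.06265867  0.043     ] [-0.34609012 -0.93820127] 0.09721837876783401 [ 0.48029561 -0.06247395]
rail [276 324  51  22 201] [ 0.44275922 -0.04878115  0.043     ] [-0.34692109 -0.93789432] 0.096982358418227 [ 0.44258503 -0.04925208]
```

Request:
arm_command(steps=[[[0,0,0.16],[22,50,10],0],[[0,0,0.16],[25,60,10],0],[[0,0,0.16],[25,60,0],0],[[0,0,0.16],[25,60,0],0],[[0,0,0.16],[25,60,0],0],[[0,0,0.16],[25,60,0],0],[[0,0,0],[25,60,0],0],[[0,0,0],[25,60,0],0],[[0,0,0],[0,0,0],0]])

```text
clock: 1.88
position: [0.3397, -0.0978, 0.2511]
ee_rot: [-0.0, 0.816, 0.578, 0.001]
contact_force: [0.0, -0.9, -0.1]
width: 0.0857
```

```bash
cat > st.py <<'E'
from h import *
import json
s=telemetry.get_state(); print(round(s["clock"],3),np.round(s["qpos"],4).tolist(),np.round(s["position"],4).tolist(),np.round(s["ee_rot"],4).tolist(),np.round(s["contact_force"],1),round(s["width"],4))
open("log.jsonl","a").write(json.dumps([s["qpos"].tolist(),s["position"].tolist(),s["ee_rot"].tolist()])+"\n")
E
python3 st.py
```

```text
1.875 [-0.4797, -0.0831, 1.8686, 0.0018, 1.3556, -0.1413] [0.3397, -0.0978, 0.2511] [-0.0001, 0.8162, 0.5778, 0.0009] [ 0.  -0.9 -0.1] 0.0857
```

```bash
cat > tgt.py <<'E'
from h import *
from scipy.spatial.transform import Rotation as Ro
def pose(jaw,tilt,c,back=.019):
    # tilt>0: tool points to the +90deg side of jaw azimuth
    y=np.array([np.cos(jaw),np.sin(jaw),0]); s=np.array([-np.sin(jaw),np.cos(jaw),0])
    d=np.sin(tilt)*s-np.cos(tilt)*np.array([0,0,1]); x=np.cross(y,d)
    return np.array(c)+back*d, Ro.from_matrix(np.c_[x,y,d]), d
def delta(P,R,s=None):
    s=s or telemetry.get_state(); q=s["ee_rot"]; R0=Ro.from_quat([q[1],q[2],q[3],q[0]])
    rv=(R*R0.inv()).as_rotvec(); return rv,(P-s["position"])*1e3
def show(name,P,R):
    rv,dp=delta(P,R); print(name,"turn",np.round(rv,3),"shift mm",np.round(dp,1),"| P",np.round(P,4))
E
python3 - <<'E'
from tgt import *
B=np.array([.4463,.1897,.044])
P,R,d=pose(-.35,np.radians(60),B); print(d)
show("grasp",P,R); show("pre",P-.09*d,R); show("hover",P-.12*d+[0,0,.05],R)
E
```

```text
[ 0.29695821  0.81352063 -0.5       ]
grasp turn [ 0.984 -0.352 -0.01 ] shift mm [ 112.3  302.9 -216.6] | P [0.4519 0.2052 0.0345]
pre turn [ 0.984 -0.352 -0.01 ] shift mm [  85.5  229.7 -171.6] | P [0.4252 0.1319 0.0795]
hover turn [ 0.984 -0.352 -0.01 ] shift mm [  76.6  205.3 -106.6] | P [0.4163 0.1075 0.1445]
```

Request:
arm_command(steps=[[[0.16,-0.057,0],[13,30,0],0],[[0.16,-0.057,0],[13,30,0],0],[[0.16,-0.057,0],[13,30,0],0],[[0,0,0],[0,0,0],0]])

```text
clock: 2.38
position: [0.377, -0.014, 0.2497]
ee_rot: [-0.147, 0.794, 0.553, 0.205]
contact_force: [-0.6, -0.8, -0.2]
width: 0.0851
```

```bash
python3 st.py
```

```text
2.375 [-0.7096, -0.0274, 1.9405, 0.4758, 1.4426, -0.4691] [0.377, -0.014, 0.2497] [-0.1465, 0.7942, 0.5532, 0.2046] [-0.6 -0.8 -0.2] 0.0851
```

```bash
cat > kin.py <<'E'
import numpy as np, json
from scipy.spatial.transform import Rotation as Ro
from scipy.optimize import least_squares
e=lambda a,t:Ro.from_euler(a,t).as_matrix()
LO=np.array([-2.89,-.75,.22,-1.18,.11,-2.7]);HI=np.array([2.89,2.08,2.7,4.32,2.71,2.7])
def fk(q,k):
    L1,L2,zd,d,e0,e1=k   # e0 lateral before q4, e1 lateral offset after q4 (wrist y)
    R1=e('z',q[0]); R2=R1@e('y',q[1]); R3=R2@e('y',q[2]); R4=R3@e('z',q[3]); R5=R4@e('y',q[4])
    R=R5@e('z',q[5]+np.pi/2)
    p=R1@[0,e0,zd]+R2@[0,0,L1]+R3@[0,0,L2]+R4@[0,e1,0]+R5@[0,0,d]
    return p,R
def fit(D):
    f=lambda k:np.concatenate([fk(q,k)[0]-p for q,p,_ in D])
    return least_squares(f,[.63,.4,.1,.3,.03,.03])
def load():
    return [json.loads(l) for l in open("log.jsonl")]+[[[-1.42999251,.276580865,1.50612496,0,1.36067,-.121007],[.14875,-.554893,.230451],[-8.926e-4,.991444,.13053,0]]]
def ik(P,R,k,q0):
    R=R.as_matrix()
    def f(q):
        p,r=fk(q,k); return np.r_[(p-P)*10,Ro.from_matrix(r@R.T).as_rotvec()]
    best=None
    for i in range(12):
        x0=np.array(q0) if i==0 else np.clip(np.array(q0)+np.random.randn(6)*.6,LO+.01,HI-.01)
        r=least_squares(f,np.clip(x0,LO+.001,HI-.001),bounds=(LO,HI))
        c=r.cost*1e3+ .01*np.abs(r.x-q0).max()
        if best is None or c<best[0]: best=(c,r.x,r.cost)
    return best[1],best[2]
E
python3 - <<'E'
from kin import *
D=load(); r=fit(D); print(r.x.round(4),np.abs(r.fun).max())
for q,p,o in D: print(np.abs(fk(q,r.x)[1]-Ro.from_quat([o[1],o[2],o[3],o[0]]).as_matrix()).max())
E
```

```text
[ 0.6376  0.4053  0.0717  0.369   0.073  -0.0044] 0.003948306573587468
3.174543961037557e-16
5.551115123125783e-16
1.7772233417346993e-05
```

```bash
cat > plan.py <<'E'
from tgt import *; from kin import *
np.random.seed(0)
k=fit(load()).x
q0=telemetry.get_state()["qpos"]
B=np.array([.4463,.1897,.044]);C=np.array([.461,-.056,.0687]);S=np.array([.522,-.2836,.090]); r=np.radians
def t(n,jaw,tilt,c,q0):
    P,R,d=pose(jaw,r(tilt),c); q,c=ik(P,R,k,q0); print(n,jaw,tilt,q.round(2),"cost %.1e"%c); return q
a=t("mat",-.35,60,B,q0); a2=t("matup",-.35,60,B+[0,0,.12],a); b=t("cr up",-.35,-30,C+[0,0,.12],a2); b=t("cr1",-.35,-30,C,b)
c=t("cr2",-.35,30,C,b); 
for dj in (0,-.4,-.8,-1.2,.4,.8,1.2,1.6): t("plate",-.35+dj,-60,S,c)
E
python3 plan.py
```

```text
mat -0.35 60 [-0.48  0.53  2.54  1.4   1.06 -1.48] cost 1.5e-18
matup -0.35 60 [-0.47  0.23  2.38  1.19  1.18 -1.  ] cost 5.2e-18
cr up -0.35 -30 [ 0.08  0.27  1.8  -0.49  1.33  0.61] cost 4.7e-25
cr1 -0.35 -30 [ 0.07  0.39  1.98 -0.55  1.07  0.76] cost 1.5e-18
cr2 -0.35 30 [-0.65  0.3   2.13  0.61  0.98 -0.72] cost 2.3e-19
plate -0.35 -60 [-0.11  0.63  1.87 -1.07  1.29  0.92] cost 2.3e-19
plate -0.75 -60 [-0.18  0.74  1.59 -0.82  1.57  0.91] cost 3.5e-20
plate -1.15 -60 [-0.28  0.85  1.33 -0.62  1.83  0.99] cost 1.0e-20
plate -1.5499999999999998 -60 [-0.4   0.93  1.14 -0.41  2.05  1.15] cost 7.7e-21
plate 0.050000000000000044 -60 [-0.13  0.51  2.01 -1.18  1.06  0.75] cost 1.6e-02
plate 0.45000000000000007 -60 [-0.22  0.43  2.43  4.21  0.89  1.28] cost 3.5e-23
plate 0.85 -60 [-0.56  0.21  2.25 -1.18  0.11 -0.26] cost 8.3e-02
plate 1.25 -60 [-0.93  0.37  2.62  2.47  0.92  1.68] cost 4.1e-22
```

```bash
python3 - <<'E'
from tgt import *
B=np.array([.4463,.1897,.044])
P,R,d=pose(-.35,np.radians(60),B)
show("pre",P-.09*d,R); show("hover",P-.11*d+[0,0,.05],R)
E
```

```text
pre turn [ 0.504 -0.191  0.001] shift mm [  48.2  145.9 -170.2] | P [0.4252 0.1319 0.0795]
hover turn [ 0.504 -0.191  0.001] shift mm [  42.3  129.7 -110.2] | P [0.4193 0.1157 0.1395]
```

Request:
arm_command(steps=[[[0.126,-0.048,0],[8,22,-10],0],[[0.126,-0.048,0],[8,26,-20],0],[[0.126,-0.048,0],[8,26,-20],0],[[0.126,-0.047,0],[8,26,-20],0],[[0,0,0],[5,15,-20],0],[[0,0,0],[5,15,-20],0],[[0,0,0],[0,0,0],0],[[0,0,0],[0,0,0],0]])

```text
clock: 3.38
position: [0.4202, 0.1169, 0.1412]
ee_rot: [-0.285, 0.708, 0.499, 0.411]
contact_force: [0.2, -0.4, 0.6]
width: 0.0852
```

```bash
python3 st.py; python3 - <<'E'
from tgt import *
B=np.array([.4463,.1897,.044])
P,R,d=pose(-.35,np.radians(60),B)
show("grasp",P,R); show("pre",P-.09*d,R)
a=imaging.get_image("scene"); b=imaging.get_image("wrist"); cv2.imwrite("pics/s1.png",a[150:480,150:550]); cv2.imwrite("pics/w1.png",b)
E
```

```text
3.375 [-0.7168, 0.3549, 2.324, 1.0169, 1.2562, -1.1242] [0.4202, 0.1169, 0.1412] [-0.2848, 0.7082, 0.4985, 0.4109] [ 0.2 -0.4  0.6] 0.0852
grasp turn [ 0.002  0.006 -0.002] shift mm [  31.8   88.2 -106.7] | P [0.4519 0.2052 0.0345]
pre turn [ 0.002  0.006 -0.002] shift mm [  5.1  15.  -61.7] | P [0.4252 0.1319 0.0795]
```

View pics/s1.png

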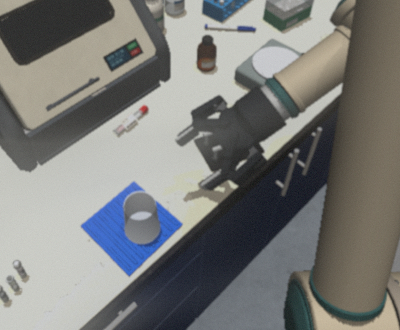

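View pics/w1.png

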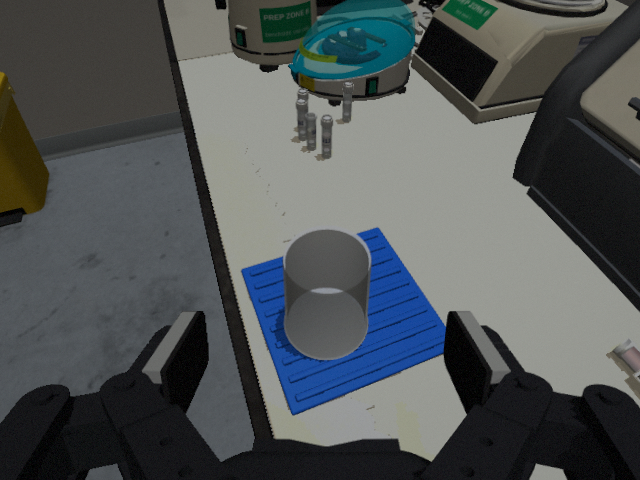

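The beaker is centred between the fingers in the wrist view (about column 327), standing on the mat. I'll approach along the tool axis.

Request:
arm_command(steps=[[[0,0.005,0],[2,6,-24],0],[[0,0,0],[3,9,-28],0],[[0,0,0],[4,12,-16],0],[[0,0,0],[6,15,-10],0],[[0,0,0],[6,15,-10],0],[[0,0,0],[6,16,-10],0],[[0,0,0],[5,15,-9],0],[[0,0,0],[0,0,0],0],[[0,0,0],[0,0,0],0]])

```text
clock: 4.6
position: [0.4523, 0.2051, 0.0343]
ee_rot: [-0.286, 0.709, 0.497, 0.41]
contact_force: [0.2, 0.7, -0.3]
width: 0.0855
```

```bash
python3 st.py; python3 - <<'E'
from tgt import *
B=np.array([.4463,.1897,.044])
P,R,d=pose(-.35,np.radians(60),B)
show("grasp",P,R)
b=imaging.get_image("wrist"); cv2.imwrite("pics/w2.png",b)
E
```

```text
4.6 [-0.4556, 0.6418, 2.4225, 1.4211, 1.0565, -1.4841] [0.4523, 0.2051, 0.0343] [-0.2862, 0.7093, 0.4971, 0.4097] [ 0.2  0.7 -0.3] 0.0855
grasp turn [ 0.001  0.001 -0.001] shift mm [-0.4  0.   0.2] | P [0.4519 0.2052 0.0345]
```

View pics/w2.png

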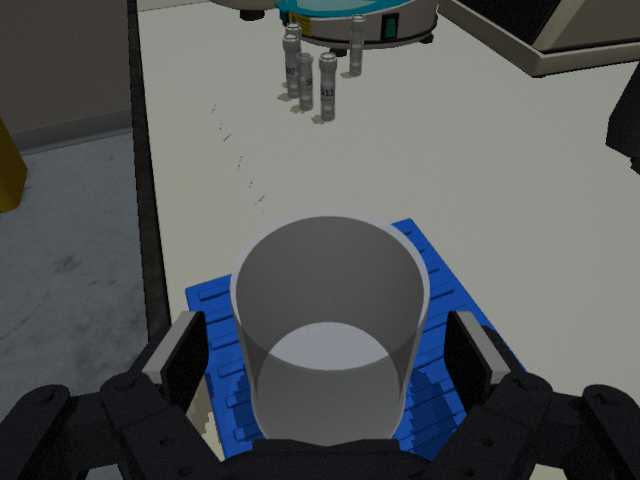

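Request:
arm_command(steps=[[[0,0,0],[0,0,0],90],[[0,0,0],[0,0,0],90],[[0,0,0],[0,0,0],90],[[0,0,0],[0,0,0],90],[[0,0,0],[0,0,0],90],[[0,0,0],[0,0,0],90]], newtons=12)

```text
clock: 5.4
position: [0.4522, 0.2057, 0.0342]
ee_rot: [-0.287, 0.709, 0.497, 0.41]
contact_force: [0.1, -4.0, 4.7]
width: 0.0591
```

Request:
arm_command(steps=[[[0,0,0],[0,0,0],120],[[0,0,0],[0,0,0],120],[[0,0,0],[0,0,5],120],[[0,0,0],[0,0,10],120],[[0,0,0],[0,0,15],120],[[0,0,0],[0,0,20],120],[[0,0,0],[0,0,20],120],[[0,0,0],[0,0,20],120],[[0,0,0],[0,0,10],120],[[0,0,0],[0,0,0],120]], newtons=12)

```text
clock: 6.65
position: [0.4514, 0.2058, 0.134]
ee_rot: [-0.286, 0.709, 0.498, 0.409]
contact_force: [0.1, -0.6, -1.2]
width: 0.0587
```

```bash
python3 st.py; python3 - <<'E'
from tgt import *
a=imaging.get_image("scene"); b=imaging.get_image("wrist"); cv2.imwrite("pics/s3.png",cv2.resize(a[200:440,180:480],None,fx=2,fy=2)); cv2.imwrite("pics/w3.png",b)
E
```

```text
6.65 [-0.4541, 0.3679, 2.3402, 1.2423, 1.1408, -1.0949] [0.4514, 0.2058, 0.134] [-0.2861, 0.7093, 0.4977, 0.4091] [ 0.1 -0.6 -1.2] 0.0587
```

View pics/s3.png

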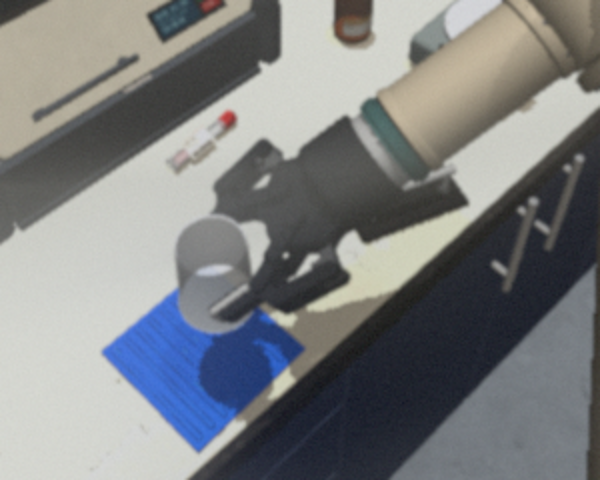

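View pics/w3.png

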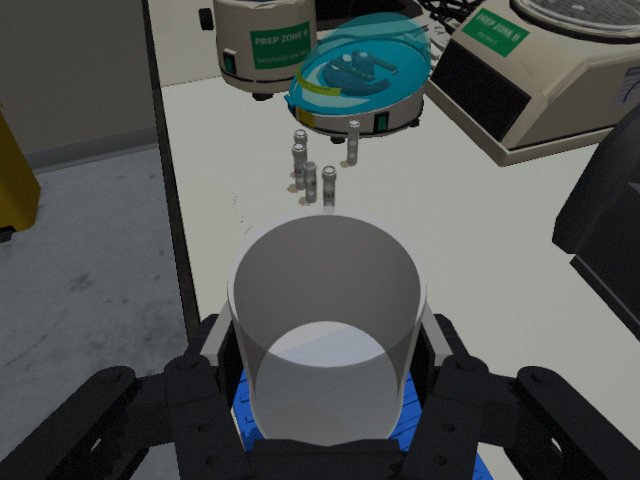

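```bash
cat > seg.py <<'E'
import sys
from fit import *
from scipy.spatial.transform import Rotation as Ro
def held():
    s=telemetry.get_state(); q=s["ee_rot"]; R=Ro.from_quat([q[1],q[2],q[3],q[0]]); d=R.as_matrix()[:,2]
    return s["position"]-.019*d
E
python3 - <<'E'
from seg import *
c=held(); print(c)
b=imaging.get_image("wrist"); r=finder.cut_out("wrist","beaker_mid"); r2=None
a=imaging.get_image("scene"); r2=finder.cut_out("scene","beaker_mid")
for cam,rr,im in(("wrist",r,b),("scene",r2,a)):
    print(cam,[ (x["score"],x["extent"]) for x in rr])
    m=np.array(rr[0]["pixels"]).astype(np.float32)
    for ax in ([0,0,-1],[0,0,1]):
        X=fr(c,ax); print(ax,iou(sil(cam,X),m)); u=proj(cam,X)
        for w,col in((slice(0,72),(0,255,0)),(slice(72,144),(0,0,255))):
            if ax[2]<0: cv2.polylines(im,[u[w].astype(np.int32)],True,col,1)
    cv2.imwrite(f"pics/ov_{cam}.png",im if cam=="wrist" else cv2.resize(im[200:440,180:480],None,fx=2,fy=2))
E
```

```text
[0.44575958 0.19036431 0.14291157]
wrist [(0.75, [224.8, 205.3, 203.6, 243.4])]
[0, 0, -1] 0.8754088
[0, 0, 1] 0.8176797
scene [(0.57, [266.5, 308.8, 40.7, 59.9])]
[0, 0, -1] 0.7838799
[0, 0, 1] 0.6940292
```

View pics/ov_wrist.png

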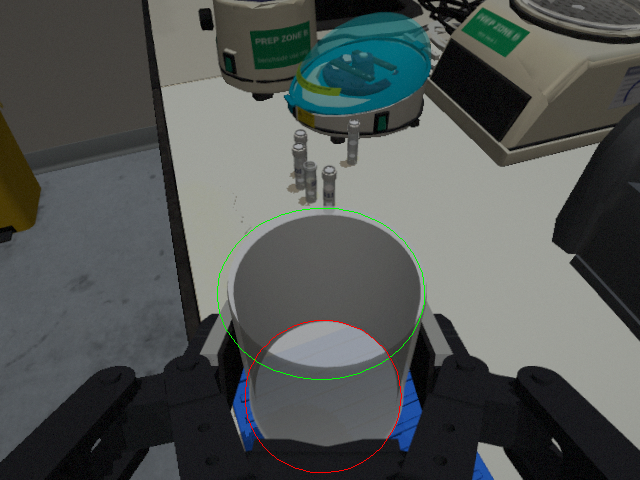

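View pics/ov_scene.png

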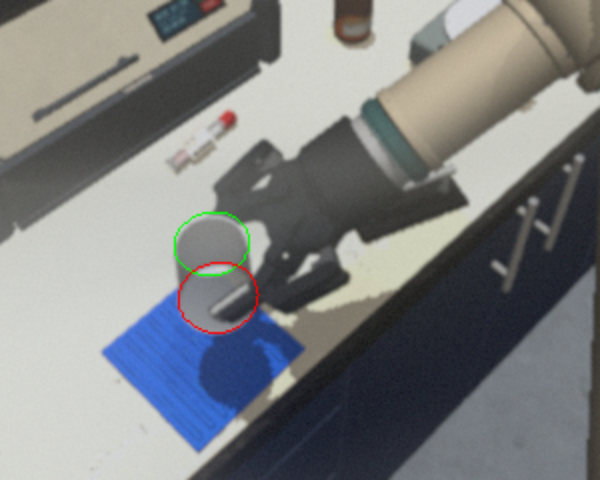

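```bash
python3 - <<'E'
from tgt import *
C=np.array([.461,-.056,.0687])
P,R,d=pose(-.35,np.radians(-34),C+[0,0,.08])
show("cr up",P,R); show("cr",P-[0,0,.08],R)
E
```

```text
cr up turn [-1.541  0.56   0.   ] shift mm [   5.8 -271.8   -0.4] | P [ 0.4574 -0.066   0.1329]
cr turn [-1.541  0.56   0.   ] shift mm [   5.8 -271.8  -80.4] | P [ 0.4574 -0.066   0.0529]
```

Request:
arm_command(steps=[[[-0.14,0.051,0],[0,-20,8],120],[[-0.14,0.051,0],[0,-25,8],120],[[-0.14,0.051,0],[1,-25,0],120],[[-0.14,0.051,0],[1,-25,0],120],[[-0.14,0.051,0],[1,-25,0],120],[[-0.14,0.051,0],[1,-25,0],120],[[-0.14,0.051,0],[1,-25,0],120],[[-0.14,0.051,0],[1,-25,0],120],[[-0.14,0.051,0],[0,-25,0],120],[[-0.14,0.051,0],[0,-25,-8],120],[[-0.14,0.051,0],[0,-25,-8],120],[[0,0,0],[0,0,0],120],[[0,0,0],[0,0,0],120],[[0,0,0],[0,0,0],120]])

```text
clock: 8.7
position: [0.4578, -0.0643, 0.1347]
ee_rot: [0.167, 0.784, 0.548, -0.238]
contact_force: [0.2, 0.5, -1.0]
width: 0.0586
```

```bash
python3 st.py; python3 - <<'E'
from tgt import *
from seg import *
C=np.array([.461,-.056,.0687])
P,R,d=pose(-.35,np.radians(-34),C+[0,0,.08])
show("cr up",P,R); show("cr",P-[0,0,.08],R)
c=held(); print("c",c)
cy=np.array([.343,.939,0]); ax=-cy*np.cos(.07)+np.array([0,0,np.sin(.07)])
for cam in("scene","top"):
    im=imaging.get_image(cam); r=finder.cut_out(cam,"beaker_mid"); print(cam,[(x["score"],x["extent"]) for x in r])
    if r: np.save(f"{cam}_held.npy",r[0]["pixels"])
    u=proj(cam,fr(c,ax))
    o=im.copy()
    cv2.polylines(o,[u[:72].astype(np.int32)],True,(0,255,0),1);cv2.polylines(o,[u[72:].astype(np.int32)],True,(0,0,255),1)
    x,y=u.mean(0).astype(int); z=lambda i:cv2.resize(i[y-90:y+90,x-100:x+100],None,fx=2,fy=3.0/1.5)
    cv2.imwrite(f"pics/c_{cam}.png",np.hstack([z(im),z(o)]))
E
```

```text
8.7 [0.1067, 0.3642, 1.8068, -0.545, 1.3006, 0.6954] [0.4578, -0.0643, 0.1347] [0.1669, 0.7842, 0.5481, -0.2382] [ 0.2  0.5 -1. ] 0.0586
cr up turn [-0.003  0.002  0.001] shift mm [-0.4 -1.7 -1.7] | P [ 0.4574 -0.066   0.1329]
cr turn [-0.003  0.002  0.001] shift mm [ -0.4  -1.7 -81.7] | P [ 0.4574 -0.066   0.0529]
c [ 0.46139576 -0.05439003  0.15045429]
scene [(0.94, [360.3, 226.7, 53.2, 42.4])]
top [(0.88, [287.3, 303.2, 43.7, 43.4])]
```

View pics/c_scene.png

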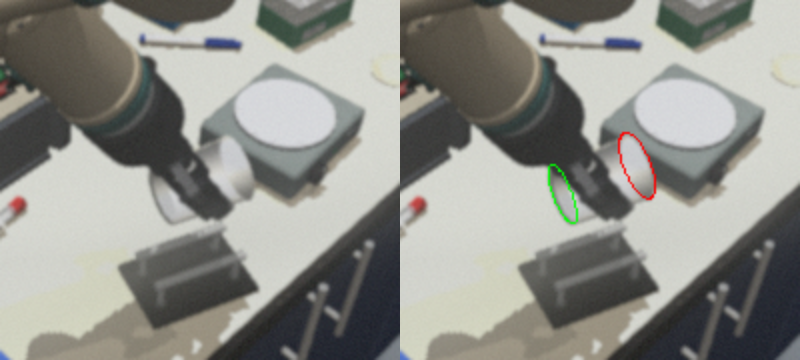

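View pics/c_top.png

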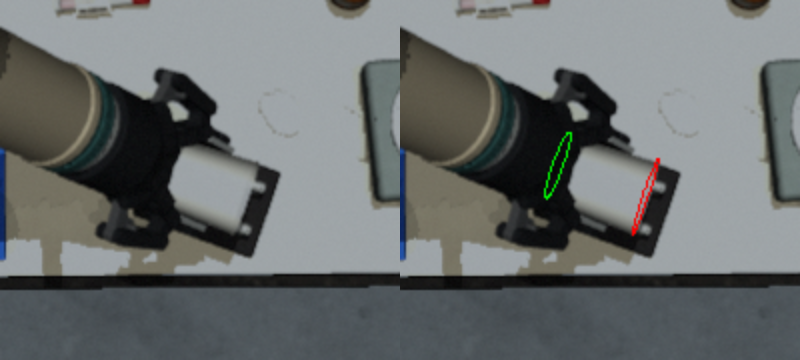

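Request:
arm_command(steps=[[[0,0,0],[0,-1,-15],120],[[0,0,0],[0,-1,-20],120],[[0,0,0],[0,0,-20],120],[[0,0,0],[0,0,-12],120],[[0,0,0],[0,0,-6],120],[[0,0,0],[0,0,-3],120],[[0,0,0],[0,0,0],120],[[0,0,0],[0,0,0],120]])

```text
clock: 9.9
position: [0.4582, -0.0663, 0.0583]
ee_rot: [0.167, 0.784, 0.548, -0.239]
contact_force: [0.6, 0.3, -0.7]
width: 0.059
```

```bash
python3 st.py; python3 -c "
from seg import *
print(held())"
```

```text
9.9 [0.104, 0.4631, 1.8888, -0.5827, 1.1473, 0.7956] [0.4582, -0.0663, 0.0583] [0.1674, 0.7837, 0.5484, -0.2389] [ 0.6  0.3 -0.7] 0.059
[ 0.46177818 -0.05630636  0.07404741]
```

Grasp point 5 mm above the seat, no contact yet. I'll lower it in small steps.

Request:
arm_command(steps=[[[0,0,0],[0,0,-2],120],[[0,0,0],[0,0,-1],120],[[0,0,0],[0,0,-1],120],[[0,0,0],[0,0,0],120]])

```text
clock: 10.4
position: [0.4577, -0.0663, 0.0538]
ee_rot: [0.167, 0.784, 0.548, -0.239]
contact_force: [-0.1, -0.6, -0.4]
width: 0.0585
```

Request:
arm_command(steps=[[[0,0,0],[0,0,-1],120],[[0,0,0],[0,0,0],120]])

```text
clock: 10.65
position: [0.4581, -0.0665, 0.0531]
ee_rot: [0.167, 0.784, 0.548, -0.239]
contact_force: [1.5, 0.4, 1.7]
width: 0.0587
```

Request:
arm_command(steps=[[[0,0,0],[0,0,-1],120],[[0,0,0],[0,0,0],120]])

```text
clock: 10.9
position: [0.4584, -0.0667, 0.0528]
ee_rot: [0.168, 0.783, 0.548, -0.239]
contact_force: [1.1, 0.6, 6.5]
width: 0.0588
```

```bash
python3 - <<'E'
from seg import *
c=held();print(c)
cy=np.array([.343,.939,0]); ax=-cy*np.cos(.07)+np.array([0,0,np.sin(.07)])
for cam in("scene",):
    im=imaging.get_image(cam)
    u=proj(cam,fr(c,ax))
    o=im.copy()
    cv2.polylines(o,[u[:72].astype(np.int32)],True,(0,255,0),1);cv2.polylines(o,[u[72:].astype(np.int32)],True,(0,0,255),1)
    x,y=u.mean(0).astype(int); z=lambda i:cv2.resize(i[y-60:y+60,x-50:x+50],None,fx=4,fy=4,interpolation=cv2.INTER_CUBIC)
    cv2.imwrite(f"pics/d_{cam}.png",np.hstack([z(im),z(o)]))
E
```

```text
[ 0.46204522 -0.05673661  0.06852441]
```

View pics/d_scene.png

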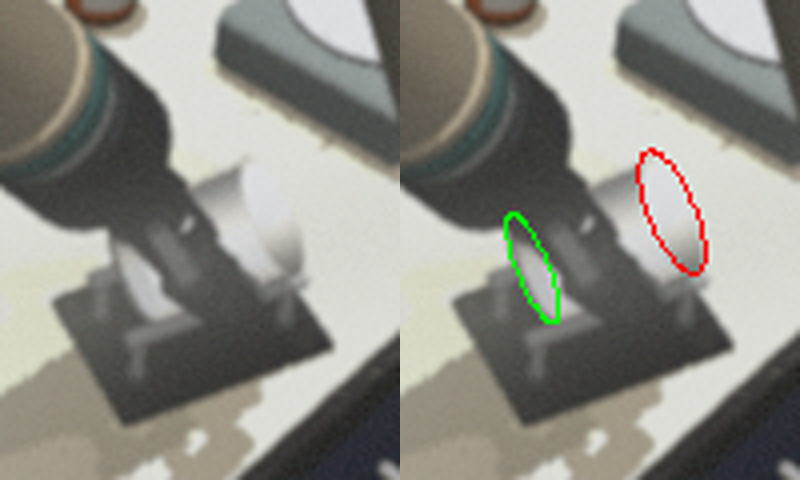

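Force rose to 6.5 N with the grasp point at z = 0.0685, as the seat should give. Releasing.

Request:
arm_command(steps=[[[0,0,0],[0,0,0],60],[[0,0,0],[0,0,0],0],[[0,0,0],[0,0,0],0],[[0,0,0],[0,0,0],0],[[0,0,0],[0,0,0],0]])

```text
clock: 11.58
position: [0.4578, -0.0663, 0.0518]
ee_rot: [0.167, 0.784, 0.548, -0.239]
contact_force: [0.3, -0.7, 0.5]
width: 0.0858
```

Request:
arm_command(steps=[[[0,0,0],[3,7,12],0],[[0,0,0],[5,13,22],0],[[0,0,0],[6,16,25],0],[[0,0,0],[6,16,25],0],[[0,0,0],[4,11,17],0],[[0,0,0],[0,0,20],0],[[0,0,0],[0,0,0],0]])

```text
clock: 12.45
position: [0.4829, -0.0026, 0.1746]
ee_rot: [0.168, 0.784, 0.548, -0.237]
contact_force: [0.3, 0.2, -1.0]
width: 0.0854
```

```bash
python3 st.py; python3 - <<'E'
from seg import *
c=np.array([.461,-.056,.0687])
cy=np.array([.343,.939,0]); ax=-cy*np.cos(.07)+np.array([0,0,np.sin(.07)])
for cam in("scene","top"):
    im=imaging.get_image(cam); r=finder.cut_out(cam,"beaker_mid"); print([(x["score"],x["extent"]) for x in r])
    if r: np.save(f"{cam}_lie.npy",r[0]["pixels"])
    u=proj(cam,fr(c,ax))
    o=im.copy()
    cv2.polylines(o,[u[:72].astype(np.int32)],True,(0,255,0),1);cv2.polylines(o,[u[72:].astype(np.int32)],True,(0,0,255),1)
    x,y=u.mean(0).astype(int); z=lambda i:cv2.resize(i[y-60:y+60,x-50:x+50],None,fx=4,fy=4,interpolation=cv2.INTER_CUBIC)
    cv2.imwrite(f"pics/e_{cam}.png",np.hstack([z(im),z(o)]))
E
```

```text
12.45 [0.2097, 0.3754, 1.6672, -0.4965, 1.4536, 0.7089] [0.4829, -0.0026, 0.1746] [0.168, 0.784, 0.5485, -0.2373] [ 0.3  0.2 -1. ] 0.0854
[(0.73, [356.5, 255.6, 48.8, 41.4])]
[(0.71, [281.6, 302.2, 49.6, 46.6])]
```

View pics/e_scene.png

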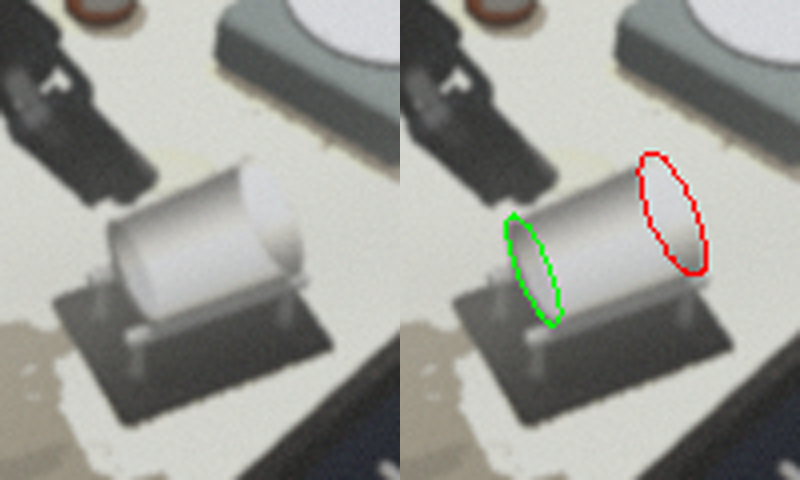

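View pics/e_top.png

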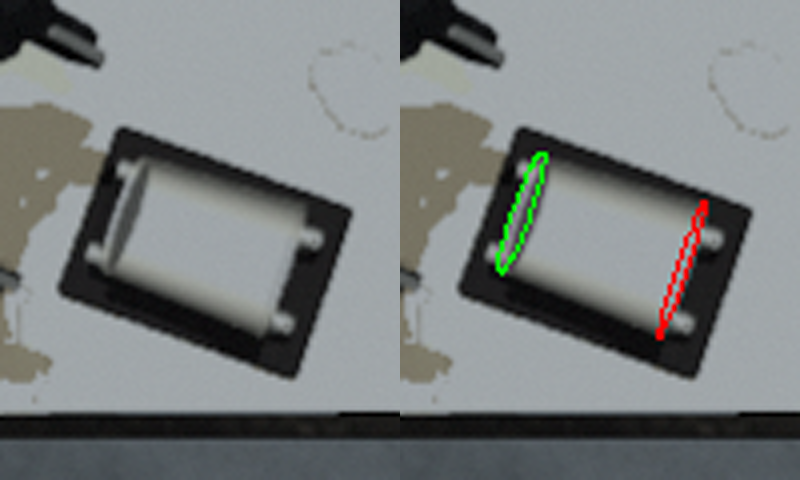

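```bash
python3 - <<'E'
from tgt import *
C=np.array([.461,-.057,.0687])
P,R,d=pose(-.35,np.radians(28),C); print(d)
show("pre",P-.1*d,R); show("grip",P,R)
E
```

```text
[ 0.16098077  0.44100878 -0.88294759]
pre turn [ 1.015e+00 -3.720e-01 -1.000e-03] shift mm [-33.3 -89.5 -32. ] | P [ 0.448  -0.0927  0.1402]
grip turn [ 1.015e+00 -3.720e-01 -1.000e-03] shift mm [ -17.2  -45.4 -120.3] | P [ 0.4641 -0.0486  0.0519]
```

Request:
arm_command(steps=[[[0.145,-0.053,0],[-4,-10,8],0],[[0.145,-0.053,0],[-5,-13,0],0],[[0.145,-0.053,0],[-5,-14,0],0],[[0.145,-0.053,0],[-5,-14,0],0],[[0.145,-0.053,0],[-5,-14,0],0],[[0.145,-0.053,0],[-5,-14,-10],0],[[0.145,-0.053,0],[-4,-10,-15],0],[[0,0,0],[0,0,-15],0],[[0,0,0],[0,0,0],0],[[0,0,0],[0,0,0],0]])

```text
clock: 13.9
position: [0.4491, -0.0909, 0.1413]
ee_rot: [-0.139, 0.794, 0.558, 0.198]
contact_force: [0.5, -0.4, 0.6]
width: 0.0854
```

```bash
python3 st.py; python3 - <<'E'
from tgt import *
C=np.array([.461,-.057,.0687])
P,R,d=pose(-.35,np.radians(28),C); print(d)
show("pre",P-.1*d,R); show("grip",P,R)
b=imaging.get_image("wrist"); cv2.imwrite("pics/w5.png",b)
E
```

```text
13.9 [-0.7218, 0.2323, 1.9345, 0.4857, 1.2088, -0.604] [0.4491, -0.0909, 0.1413] [-0.1385, 0.7942, 0.5575, 0.198] [ 0.5 -0.4  0.6] 0.0854
[ 0.16098077  0.44100878 -0.88294759]
pre turn [ 0.001  0.    -0.003] shift mm [-1.2 -1.8 -1.1] | P [ 0.448  -0.0927  0.1402]
grip turn [ 0.001  0.    -0.003] shift mm [ 14.9  42.3 -89.3] | P [ 0.4641 -0.0486  0.0519]
```

View pics/w5.png

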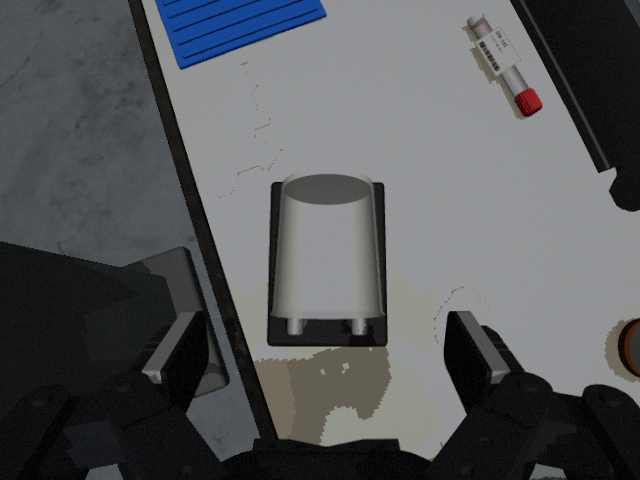

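The beaker lies aligned with the rails and centred between the fingers (column 328), with its wide mouth end towards the gripper. Descending.

Request:
arm_command(steps=[[[0,0,0],[2,6,-13],0],[[0,0,0],[3,8,-18],0],[[0,0,0],[3,9,-18],0],[[0,0,0],[3,8,-18],0],[[0,0,0],[2,7,-14],0],[[0,0,0],[2,4,-8],0],[[0,0,0],[0,0,0],0],[[0,0,0],[0,0,0],0]])

```text
clock: 14.95
position: [0.4642, -0.0504, 0.0521]
ee_rot: [-0.138, 0.795, 0.557, 0.198]
contact_force: [-0.2, -0.3, -0.8]
width: 0.0853
```

Request:
arm_command(steps=[[[0,0,0],[0,0,0],120],[[0,0,0],[0,0,0],120],[[0,0,0],[0,0,0],120],[[0,0,0],[0,0,0],120],[[0,0,0],[0,0,0],120],[[0,0,0],[0,0,0],120],[[0,0,0],[0,0,0],120]], newtons=12)

```text
clock: 15.82
position: [0.4645, -0.0509, 0.0524]
ee_rot: [-0.138, 0.795, 0.556, 0.199]
contact_force: [-0.2, -1.6, 5.8]
width: 0.0592
```

```bash
python3 st.py; python3 - <<'E'
from tgt import *
C=np.array([.461,-.057,.0687])
P,R,d=pose(-.35,np.radians(28),C)
show("grip",P,R)
S=np.array([.522,-.2836,.050+.038])
P,R,d=pose(-.5,np.radians(-58),S); print(d)
show("plate",P,R)
E
```

```text
15.825 [-0.633, 0.3499, 2.0616, 0.5819, 0.9619, -0.678] [0.4645, -0.0509, 0.0524] [-0.1376, 0.795, 0.5564, 0.1986] [-0.2 -1.6  5.8] 0.0592
grip turn [0.001 0.002 0.   ] shift mm [-0.4  2.3 -0.4] | P [ 0.4641 -0.0486  0.0519]
[-0.40657592 -0.74423222 -0.52991926]
plate turn [-1.367  0.621 -0.122] shift mm [  49.8 -246.8   25.6] | P [ 0.5143 -0.2977  0.0779]
```

Request:
arm_command(steps=[[[0,0,0],[0,0,8],120],[[0,0,0],[0,0,15],120],[[0,0,0],[0,0,22],120],[[0,0,0],[0,0,25],120],[[0,0,0],[0,0,20],120],[[0,0,0],[0,0,0],120]])

```text
clock: 16.58
position: [0.4645, -0.0507, 0.1435]
ee_rot: [-0.137, 0.795, 0.557, 0.199]
contact_force: [0.5, -0.5, -0.7]
width: 0.0593
```

Request:
arm_command(steps=[[[-0.137,0.062,-0.012],[4,-18,0],120],[[-0.137,0.062,-0.012],[5,-25,0],120],[[-0.137,0.062,-0.012],[5,-25,0],120],[[-0.137,0.062,-0.012],[5,-25,0],120],[[-0.137,0.062,-0.012],[5,-26,0],120],[[-0.137,0.062,-0.012],[5,-26,0],120],[[-0.137,0.062,-0.012],[5,-26,0],120],[[-0.137,0.062,-0.012],[5,-26,0],120],[[-0.137,0.062,-0.012],[5,-26,0],120],[[-0.134,0.063,-0.014],[5,-22,0],120],[[0,0,0],[0,0,0],120],[[0,0,0],[0,0,0],120],[[0,0,0],[0,0,0],120]])

```text
clock: 18.2
position: [0.5125, -0.2952, 0.1431]
ee_rot: [0.246, 0.753, 0.446, -0.417]
contact_force: [-0.5, -0.5, -0.5]
width: 0.0593
```

```bash
python3 st.py; cat > chk.py <<'E'
from tgt import *
from seg import *
import sys
S=np.array([.522,-.2836,.050+.038])
P,R,d=pose(-.5,np.radians(-58),S)
show("plate",P,R)
c=held(); print("c",c)
M={}
for cam in("scene","top"):
    im=imaging.get_image(cam); r=finder.cut_out(cam,"beaker_mid"); print(cam,[(x["score"],x["extent"]) for x in r])
    if r and r[0]["score"]>.3: M[cam]=np.array(r[0]["pixels"]).astype(np.float32)
    u=proj(cam,fr(c,[0,0,1])); o=im.copy()
    cv2.polylines(o,[u[:72].astype(np.int32)],True,(0,255,0),1);cv2.polylines(o,[u[72:].astype(np.int32)],True,(0,0,255),1)
    x,y=u.mean(0).astype(int); z=lambda i:cv2.resize(i[y-60:y+60,x-50:x+50],None,fx=4,fy=4,interpolation=cv2.INTER_CUBIC)
    cv2.imwrite(f"pics/{sys.argv[1]}_{cam}.png",np.hstack([z(im),z(o)]))
E
python3 chk.py f
```

```text
18.2 [-0.1423, 0.6236, 1.6246, -0.9217, 1.4698, 0.7469] [0.5125, -0.2952, 0.1431] [0.2461, 0.753, 0.446, -0.4166] [-0.5 -0.5 -0.5] 0.0593
plate turn [-0.002  0.     0.002] shift mm [  1.7  -2.6 -65.2] | P [ 0.5143 -0.2977  0.0779]
c [ 0.52027406 -0.28106934  0.1532481 ]
scene []
top [(0.63, [422.5, 261.6, 46.5, 41.6])]
```

View pics/f_scene.png

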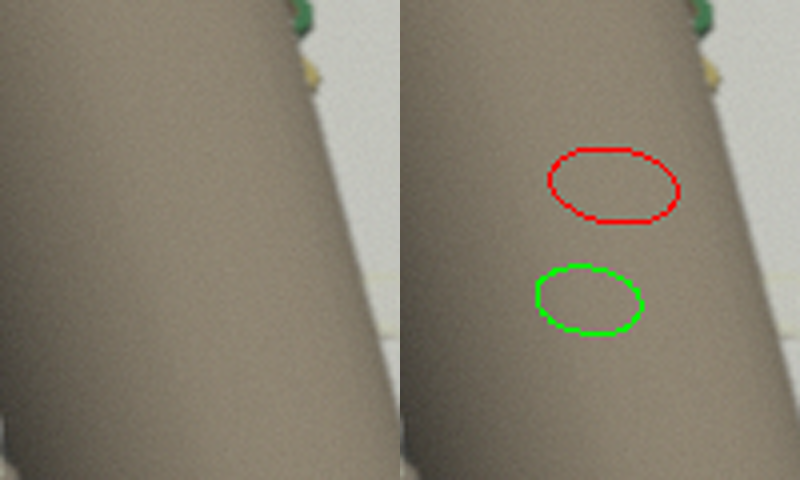

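View pics/f_top.png

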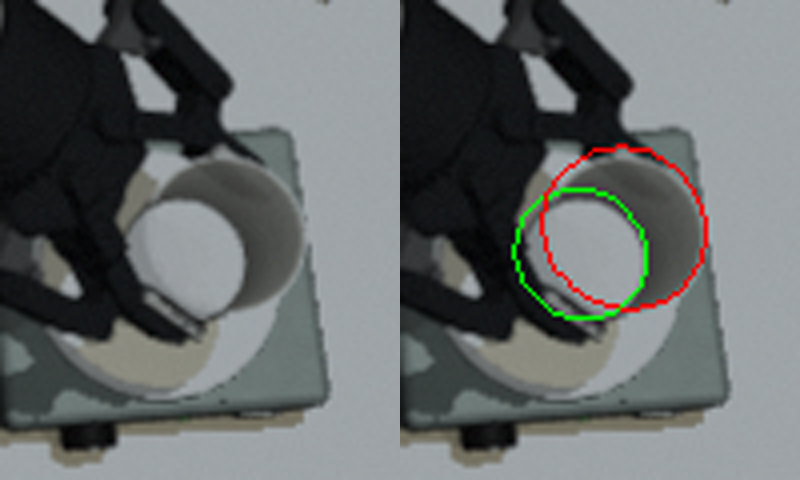

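Request:
arm_command(steps=[[[0,0,0],[1,-1,-10],120],[[0,0,0],[1,-2,-16],120],[[0,0,0],[0,0,-16],120],[[0,0,0],[0,0,-9],120],[[0,0,0],[0,0,-4],120],[[0,0,0],[0,0,0],120],[[0,0,0],[0,0,0],120]])

```text
clock: 19.27
position: [0.5151, -0.2983, 0.0873]
ee_rot: [0.246, 0.752, 0.446, -0.417]
contact_force: [0.2, 0.0, 0.3]
width: 0.0591
```

```bash
python3 st.py; python3 chk.py g
```

```text
19.275 [-0.146, 0.6968, 1.6545, -0.9362, 1.4073, 0.8275] [0.5151, -0.2983, 0.0873] [0.2462, 0.7523, 0.4462, -0.4175] [0.2 0.  0.3] 0.0591
plate turn [-0.001 -0.002  0.001] shift mm [-0.8  0.6 -9.4] | P [ 0.5143 -0.2977  0.0779]
c [ 0.52282343 -0.28419294  0.09735787]
scene []
top [(0.95, [416.3, 265.2, 43.5, 37.6])]
```

View pics/g_top.png

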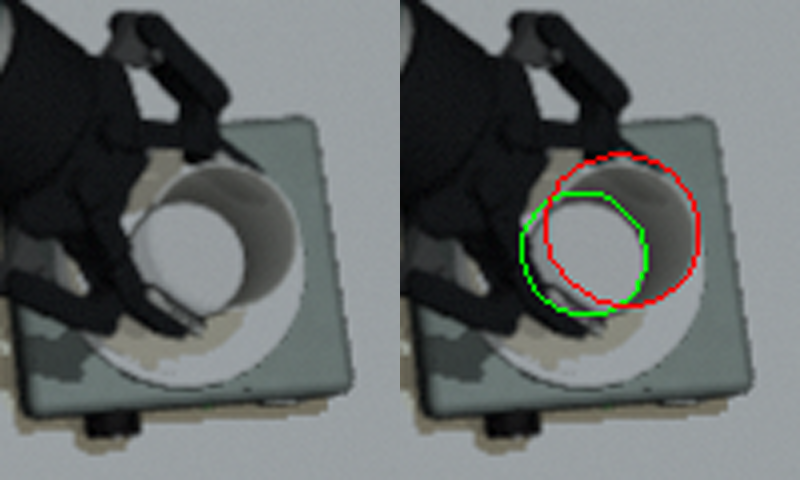

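Request:
arm_command(steps=[[[0,0,0],[0,0,-3],120],[[0,0,0],[0,0,-2],120],[[0,0,0],[0,0,0],120]])

```text
clock: 19.85
position: [0.5147, -0.2983, 0.0818]
ee_rot: [0.246, 0.752, 0.446, -0.418]
contact_force: [1.3, 0.3, 0.8]
width: 0.0589
```

Request:
arm_command(steps=[[[0,0,0],[0,0,-1],120],[[0,0,0],[0,0,0],120]])

```text
clock: 20.1
position: [0.5146, -0.2984, 0.0817]
ee_rot: [0.246, 0.752, 0.446, -0.418]
contact_force: [-0.9, 1.2, 4.1]
width: 0.0595
```

Request:
arm_command(steps=[[[0,0,0],[0,0,-1],120],[[0,0,0],[0,0,0],120]])

```text
clock: 20.35
position: [0.5145, -0.2985, 0.0816]
ee_rot: [0.247, 0.752, 0.446, -0.419]
contact_force: [-1.1, 1.5, 7.8]
width: 0.0593
```

Contact on the plate (8 N). Releasing gently.

Request:
arm_command(steps=[[[0,0,0],[0,0,0],70],[[0,0,0],[0,0,0],60],[[0,0,0],[0,0,0],40],[[0,0,0],[0,0,0],0],[[0,0,0],[0,0,0],0],[[0,0,0],[0,0,0],0],[[0,0,0],[0,0,0],0]])

```text
clock: 21.22
position: [0.5148, -0.2983, 0.0798]
ee_rot: [0.246, 0.752, 0.446, -0.418]
contact_force: [0.5, -0.7, 0.5]
width: 0.0852
```

```bash
python3 st.py; python3 chk.py k
```

```text
21.225 [-0.1461, 0.7064, 1.6587, -0.9377, 1.3994, 0.838] [0.5148, -0.2983, 0.0798] [0.2459, 0.7522, 0.4464, -0.4177] [ 0.5 -0.7  0.5] 0.0852
plate turn [-0.002 -0.002  0.001] shift mm [-0.5  0.5 -1.9] | P [ 0.5143 -0.2977  0.0779]
c [ 0.52258606 -0.28417587  0.08990394]
scene []
top [(0.78, [415.9, 267.7, 41.6, 40.3])]
```

View pics/k_top.png

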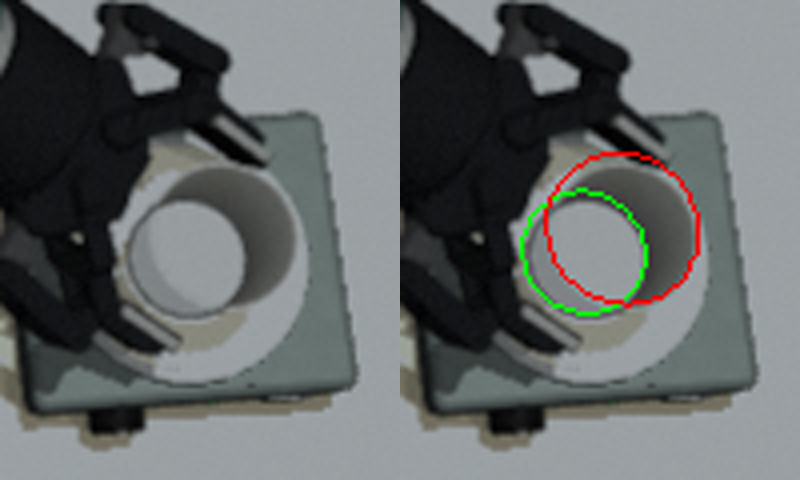

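Request:
arm_command(steps=[[[0,0,0],[4,7,5],0],[[0,0,0],[6,11,8],0],[[0,0,0],[9,16,11],0],[[0,0,0],[9,16,11],0],[[0,0,0],[9,16,11],0],[[0,0,0],[8,15,12],0],[[0,0,0],[0,0,30],0],[[0,0,0],[0,10,50],0],[[0,0,0],[-10,30,50],0],[[0,0,0],[-20,60,20],0],[[0,0,0],[-20,60,0],0],[[0,0,0],[-20,60,0],0],[[0,0,0],[-20,40,0],0],[[0,0,0],[0,0,0],0],[[0,0,0],[0,0,0],0]])

```text
clock: 23.3
position: [0.4718, 0.038, 0.287]
ee_rot: [0.246, 0.752, 0.447, -0.417]
contact_force: [-1.0, -0.7, -0.0]
width: 0.0851
```

```bash
python3 st.py; python3 - <<'E'
from fit import *
S=np.array([.5222,-.2836,.088]); M={}
for cam in("scene","top"):
    im=imaging.get_image(cam); cv2.imwrite(f"pics/l_{cam}full.png",im); r=finder.cut_out(cam,"beaker_mid"); print(cam,[(x["score"],x["extent"]) for x in r])
    if r: M[cam]=np.array(r[0]["pixels"]).astype(np.float32)
    u=proj(cam,fr(S,[0,0,1])); o=im.copy()
    cv2.polylines(o,[u[:72].astype(np.int32)],True,(0,255,0),1);cv2.polylines(o,[u[72:].astype(np.int32)],True,(0,0,255),1)
    x,y=u.mean(0).astype(int); z=lambda i:cv2.resize(i[y-60:y+60,x-50:x+50],None,fx=4,fy=4,interpolation=cv2.INTER_CUBIC)
    cv2.imwrite(f"pics/l_{cam}.png",np.hstack([z(im),z(o)]))
for ax in([0,0,1],[0,0,-1]):
  for cams in [[c] for c in M]+[list(M)]:
    f=lambda v:-np.mean([iou(sil(c,fr(np.array([v[0],v[1],.088]),ax)),M[c]) for c in cams])
    print(ax,cams,opt(f,S[:2],[.006,.006]))
for t,z in (("bottle_mid",.044),("swab_mid",.01),("marker_mid",.007)):
    r=finder.cut_out("top",t)
    if r:
        ys,xs=np.nonzero(r[0]["pixels"]); print(t,r[0]["score"],onplane("top",[[xs.mean(),ys.mean()]],z)[0])
E
```

```text
23.3 [0.3617, 0.524, 1.3984, -0.6534, 2.0069, 0.8298] [0.4718, 0.038, 0.287] [0.2464, 0.7521, 0.4466, -0.4174] [-1.  -0.7 -0. ] 0.0851
scene []
top [(0.86, [414.3, 267.8, 44.0, 38.7])]
[0, 0, 1] ['top'] (array([ 0.51980155, -0.28504757]), np.float64(0.9410156607627869))
[0, 0, 1] ['top'] (array([ 0.51980155, -0.28504757]), np.float64(0.9410156607627869))
[0, 0, -1] ['top'] (array([ 0.5228628 , -0.28959787]), np.float64(0.9025622010231018))
[0, 0, -1] ['top'] (array([ 0.5228628 , -0.28959787]), np.float64(0.9025622010231018))
bottle_mid 0.65 [ 0.65758396 -0.19592072  0.044     ]
swab_mid 0.75 [0.64707719 0.04788679 0.01      ]
marker_mid 0.77 [ 0.71655179 -0.34504508  0.007     ]
```

View pics/l_scene.png

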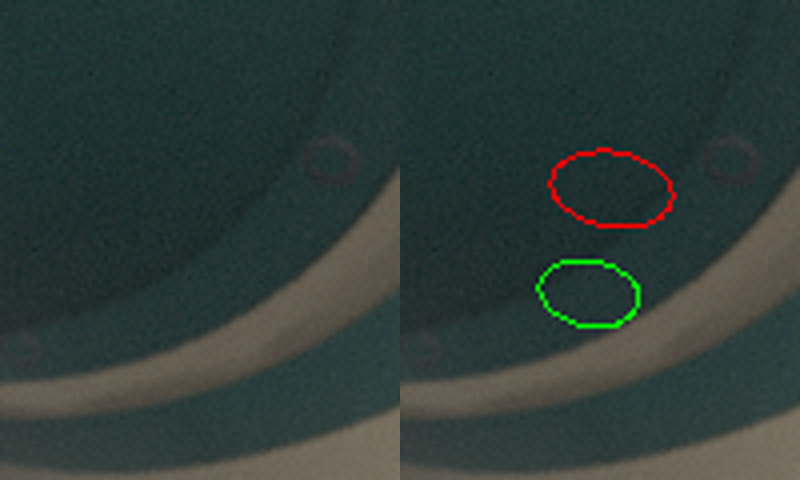

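View pics/l_top.png

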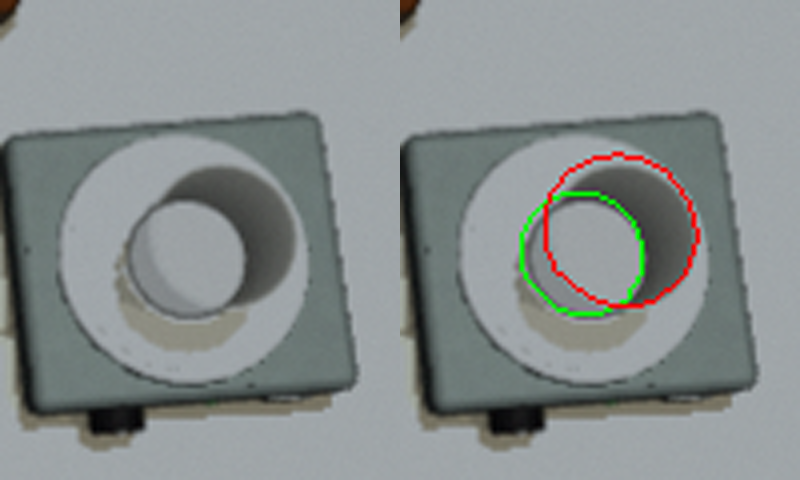

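View pics/l_topfull.png

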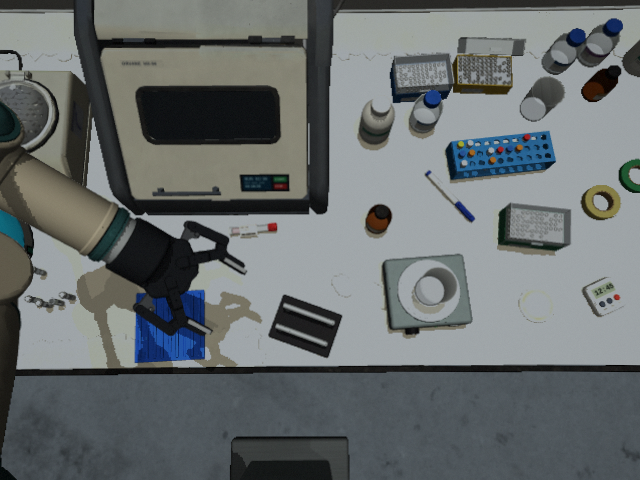

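The top view shows the beaker standing mouth-up at about (433,290), within about 2 mm of the plate's centre. The bottle, swab and marker are where they were, and the arm is clear.

```bash
python3 -c "
from rig import manip, telemetry
print(manip.sign_off(), telemetry.get_state()['clock'])"
```

```text
the job is handed in; nothing more can be done
the job is handed in; nothing more can be done
```

The beaker stands mouth-up on the stirrer plate, about 2 to 3 mm from its centre by the last top-camera fit (0.520, -0.285 against a plate centre of about 0.522, -0.284). The job was handed in at about 23.5 s.

- **Handling:** I gripped it mouth-down on the mat at 12 N commanded and turned it level. I laid it lengthwise in the middle of the rails and let go, with about 6.5 N of contact. I then took it again from the mouth side, lowered it onto the plate until about 8 N showed, let go and backed off.
- **In the cradle:** With the arm clear, both cameras showed the beaker lying centred on the rails, within about 1 mm.
- **Mouth-up:** The mouth-up model fitted the final top view better than mouth-down (overlap 0.94 against 0.90).
- **Other items:** The bottle, swab tube and marker measured within about 1.5 mm of their first positions. That is within camera and network noise.
- **Not checked:** The scene camera was blocked by the arm at the end, so the final placing rests on the top camera and the contact force. The gripper's stated minimum is 20 N; I asked for 12 N, and the real grip force isn't reported.

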